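# Fasten the painted tool box and hold the paint gauge on its marked spot

### The arm

A 6-joint arm with a two-finger parallel gripper is mounted at the origin on the work surface. World frame = base frame: x ahead of the robot, y to its left, z up, the work surface at z = 0. Lengths are in mm, angles in rad, forces in N, time in s.
With the tool pointing down it reaches from about 375 to 825 mm from the base axis. Payload 5.5 kg.
Tool frame: the origin (TCP) lies between the finger pads; the fingertips stand 22 mm ahead of it and the grasp point (between the pads) lies 3 mm ahead of it; z points along the fingers, y is the line along which they close (so a half turn about z gives the same grasp; the last joint's range is limited). The gripper opens to 85 mm and grips with 20 to 120 N. Pads are 22 mm wide; open, the fingers measure 114 mm over their backs; the gripper's body (76 mm by 85 mm) begins 54 mm behind the grasp point. The pads swing forward as they close: fully open they stand 13 mm farther back than shut.
Start: joints at [1.159, 0.314, -0.047, 1.21, 0, 1.571], TCP at [240.152, 549.838, 253.299] pointing down, gripper open.
Joint ranges: [-2.67, 2.67], [-0.69, 1.73], [-1.03, 1.25], [-2.08, 2.16], [-1.42, 1.45], [-3.14, 3.14]. Speed limits (rad/s): [2.39, 2.39, 3.01, 3.14, 3.14, 3.14].

### API

Orientations are given as a unit quaternion [w, x, y, z].
In Python, from plant import * gives the robot as it stands. Calls block until the motion is done:
- move_pose(position, orientation): joint-space move of the TCP to a pose.
- move_l(position, rotation=None, max_speed=150, contact_N=None): straight line of the TCP; rotation=None keeps the orientation; max_speed is the mean speed in mm/s. With contact_N (N) it stops when the force on the tool has changed by that much, and returns True; else False.
- move_joints(angles): joint-space move.
- open_gripper() and close_gripper(grip_force=None): open the fingers fully, or close them until they stop; grip_force is the grip in N (None keeps the last).
- hold(seconds).
- inverse_kinematics(position, orientation): joint angles nearest the present ones, or None.
- state(): the state.
- read_camera(name): name is "side" or "top"; returns a dict with "color" (384x512x3 uint8, red, green, blue), "range_z" (384x512 float32, mm along the optical axis (not along the pixel's ray), 0 where there is no reading), "fx", "fy", "cx", "cy" (pixels), "dist_coeffs" ([k1, k2, p1, p2, k3] as OpenCV has them; the pictures are not rectified), "world_from_camera" (4x4, takes a point from camera to world coordinates). Camera axes: x right, y up, looking along -z (the intrinsics and any distortion apply to the point x, -y, -z); pixel columns grow to the right and rows downward; lengths in mm; the calibration is good to about 2 mm. A picture is of the moment at which its call begins.
A pose or a line that the arm cannot do raises PlanningError and nothing moves.
- sign_off(): hands the job in; it is judged then, once.
The state is a dict: "clock": time; "joint_pos": joint angles; "joint_vel": joint speeds; "effort": joint torques, N m; "eef_pos": TCP position; "ee_rot": TCP orientation; "force": force on the tool from outside, world axes, zero at the start; "wrist_torque": the same for the moment, N m; "finger_gap": finger opening in mm; "grasp_force": force on a finger pad.
Only numpy, scipy, OpenCV 4.12 (cv2) and the standard library are available. Lean on these libraries where they do the work, as an engineer would, in place of code of your own. Each camera call takes 0.05 s, during which the arm holds its last target. There are 200 camera calls.

### The job

Final check of the red tool box: first swing the steel hasp over the staple until it lies fully down. Then take the blue paint-thickness gauge out of its orange stand and hold its white sprung nose on the yellow ringed spot on the sloping lid (not on the white crossed mark), square to the lid, gently, with the nose pressed in about halfway. Finish like that, still holding the gauge on the spot, and leave the other things on the bench alone.

Things in the scene. Friction and masses are not known exactly. Their poses are not given: they have to be found in the camera images.
- box: Red steel tool box, fixed, 260 mm wide (its y) by 260 mm deep (its x), already shut. Origin: centre of its underside, on the bench. Its top is one plane that slopes at 15 degrees, low at the front (-x of the box, towards the robot; 60 mm high there) and about 130 mm high at the back (+x). The front 70 mm of the top is a fixed grey sill with the brass staple; behind it is the red lid.
- lid: The sloping top plane of the box. Origin: on the plane's surface at the middle of the box, 94.8 mm above the bench. x runs up the slope (to the back), y to the left along the box's width, z square out of the lid: the direction along which the gauge's own z must point.
- hasp (a joint): Angle of the steel hasp about its hinge, rad. 0 = lying fully down on the sill over the staple (a stop); grows as it swings up and back, 2.2 at most. Starts standing up, at 1.5 to 2.1. Light friction (about 0.06 N m) keeps it where it is left.
- hasp_hinge (a point): Middle of the hasp's hinge line, which runs along the lid's y. In the lid's frame it lies at x = -45 mm, y = 0, 7 mm above the plane.
- hasp_end (a point): Grip point in the end plate of the hasp, 64 mm from the hinge. The hasp is a flat steel strap 30 mm wide (along the hinge), 5 mm thick and 78 mm long from the hinge line, 14 mm of it beyond this point; between 28 and 50 mm from the hinge is the slot for the staple, which stands 15 mm above the plane, 39 mm in front of the hinge line. At joint value q the strap points from the hinge along (-cos q, 0, sin q) in the lid's frame.
- gauge: Blue paint-thickness gauge, loose, about 180 g, standing nose down in its stand. Straight: z is its long axis and points from the nose to the handle's top. Origin: centre of the aluminium barrel's lower end face. Barrel 22 mm diameter from 0 to 50 mm, black square flange 36 x 36 mm from 50 to 56 mm, blue handle 28 mm diameter from 56 to 130 mm. The white nose sticks out 14 mm below the origin.
- nose (a joint): How far the gauge's white sprung nose is pressed in, m: 0 = out, 0.010 = fully in (a stop). The spring takes 1 N to start and 5 N fully in; halfway is 3 N.
- gauge_tip (a point): The round end of the white nose (10 mm diameter), on the gauge's axis; 14 mm below the gauge's origin when the nose is out; it moves up with the nose.
- stand: Orange square stand of the gauge, fixed: a tube 66 mm high, 48 x 48 mm outside (flat foot 70 x 70 mm), 30 x 30 mm inside. The gauge's flange rests on its rim, its barrel and nose hang in the bore: lift the gauge at least 70 mm straight up. Origin: centre of its underside on the bench. It stands on the left or right of the box.
- spot: The yellow ring (34 mm outer diameter) with a dot in its middle, painted on the lid: the spot to measure. Origin: its centre, on the lid's surface. It lies left or right of the middle, 35 mm behind the box's middle. Nothing to bump into.
- other_mark: The white ring with a cross in it, painted on the lid's other side, on the lid's surface: not to be measured.
- spray_can: Green spray can, loose, 60 mm diameter, 150 mm high; origin at the centre of its underside. Stands on the side of the box where the gauge's stand does not. Leave alone.
- spanner: Steel spanner 240 mm long, loose, lying behind and left of the box. Leave alone.
- hammer: Hammer, loose, lying at the left of the bench. Leave alone.
- wire_brush: Brush, loose, lying at the right of the bench. Leave alone.
- horseshoe: Dark brown steel horseshoe about 140 mm across, 9 mm thick, loose, at the right of the bench. Leave alone.
There are look-alikes about, which are no part of the job. Leave any brown or pink look-alike of the gauge alone.

How it is judged:
By the outcome, as a careful person would: the job done as asked, in the order asked, and still so for the second after the job is handed in, while the arm keeps its last pose, push and grip.
It also fails if it takes over 62 s, if anything falls off the work surface, if the arm or the gripper's body presses on something with over 40 N, if the wrist force passes 120 N, or if a joint passes its speed limit or range.

## Working session

There is one attempt and no reset: what is moved stays moved. The work goes in short steps, each a Python script; the robot and the scene stay as the last script left them, time stands still between calls to the robot, and variables do not carry over. Pictures are saved under pics/ and viewed, at most 10 in all, crops included, and the job is handed in when it is done.

```bash
ls; mkdir -p pics
cat > h.py <<'E'
from plant import *
import numpy as np, cv2, pickle
from scipy.spatial.transform import Rotation as R
def snap(name,tag):
    c=read_camera(name); cv2.imwrite(f'pics/{tag}.png',c['color'][:,:,::-1]); pickle.dump(c,open(f'pics/{tag}.pkl','wb')); return c
def load(tag): return pickle.load(open(f'pics/{tag}.pkl','rb'))
def ray(c,u,v):
    K=np.array([[c['fx'],0,c['cx']],[0,c['fy'],c['cy']],[0,0,1]])
    p=cv2.undistortPoints(np.array([[[u,v]]],float),K,np.array(c['dist_coeffs'],float))[0,0]
    return np.array([p[0],-p[1],-1.])
def pt(c,u,v,r=1):
    d=c['range_z'][int(v)-r:int(v)+r+1,int(u)-r:int(u)+r+1]; d=np.median(d[d>0]) if (d>0).any() else np.nan
    T=np.array(c['world_from_camera']); return T[:3,:3]@(ray(c,u,v)*d)+T[:3,3]
def ptz(c,u,v,z):
    T=np.array(c['world_from_camera']); d=T[:3,:3]@ray(c,u,v); o=T[:3,3]; return o+d*(z-o[2])/d[2]
def wxyz(Rm): 
    q=R.from_matrix(Rm).as_quat(); return [q[3],q[0],q[1],q[2]]
def big(tag,x0,y0,x1,y1,s,out):
    im=cv2.imread(f'pics/{tag}.png')[y0:y1,x0:x1]; cv2.imwrite(f'pics/{out}.png',cv2.resize(im,None,fx=s,fy=s,interpolation=cv2.INTER_CUBIC))
E
python3 - <<'E'
from h import *
a=snap('top','t0'); b=snap('side','s0')
for c in(a,b): print(np.array(c['world_from_camera']).round(2).tolist(),c['fx'],c['dist_coeffs'])
s=state(); print(s['ee_rot'],s['clock'],s['force'])
E
```

```text
pics
[[-0.03, 0.99, -0.17, 329.21], [-1.0, -0.03, -0.03, -26.14], [-0.03, 0.17, 0.99, 1244.44], [0.0, 0.0, 0.0, 1.0]] 373.3583954404305 [-0.0505711  0.         0.         0.         0.       ]
[[0.97, 0.1, -0.21, 224.98], [-0.23, 0.49, -0.84, -1208.93], [0.01, 0.87, 0.5, 790.62], [0.0, 0.0, 0.0, 1.0]] 483.3434654804749 [-0.20996363  0.          0.          0.          0.        ]
[-1.41098425e-04  2.04446679e-01  9.78877414e-01 -7.37464208e-04] 0.1 [-0.13599662  0.61134651  0.40490922]
```

View pics/t0.png

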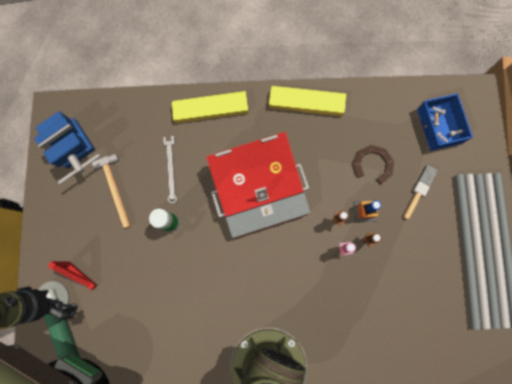

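View pics/s0.png

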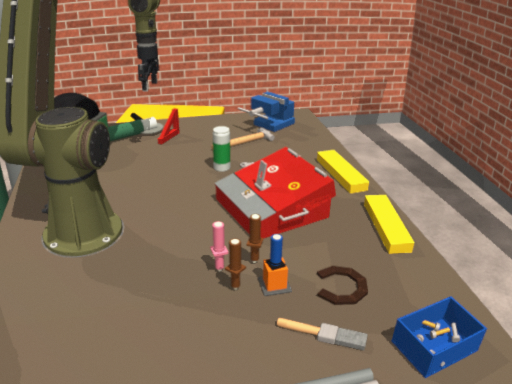

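Gauge candidates are blue at top (370,208) / side (276,250), brown at top (341,216) and (373,238), and pink at top (347,248). The blue one in the orange stand fits the description. The yellow ring is at top (276,168) and the white mark at (239,179). Next I'll confirm this in enlarged crops.

Run:
```python
from h import *
big('t0',200,125,400,265,4,'t0b'); big('s0',200,140,350,300,3.7,'s0b')
```

```text
(no output)
```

View pics/t0b.png

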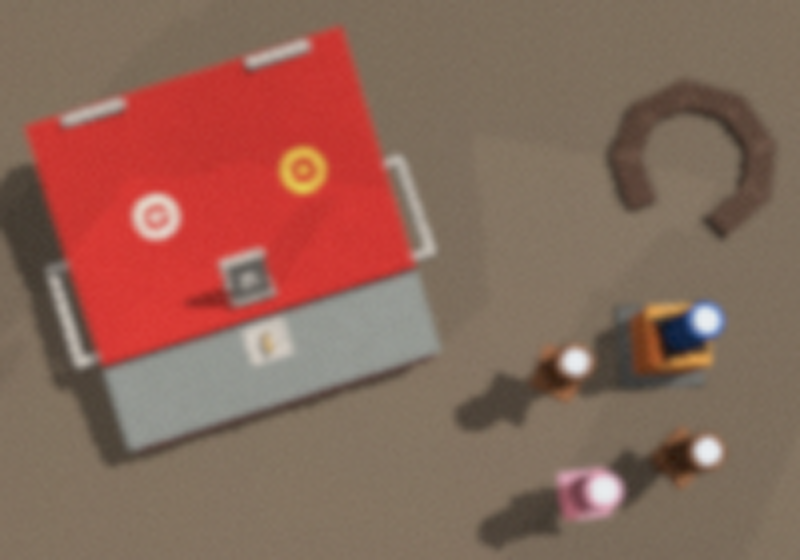

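View pics/s0b.png

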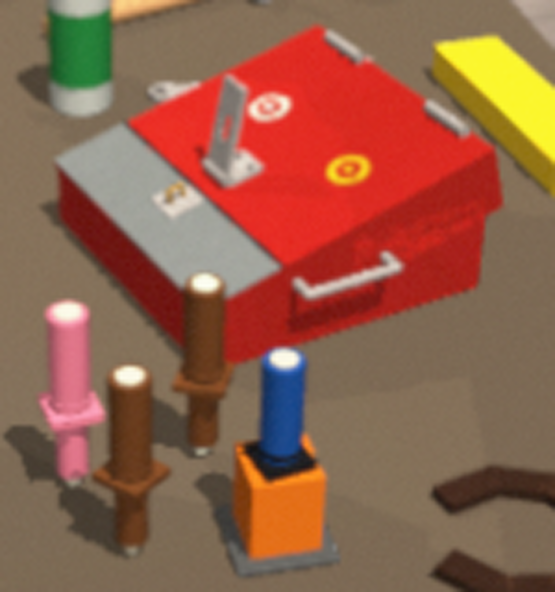

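Confirmed: the blue gauge stands in the orange stand (top 376,205), and the yellow ring is at (276,167). The hasp stands upright near the lid's middle. Now I'll fit the poses from both views.

```bash
cat > fit.py <<'E'
from h import *
from scipy.optimize import least_squares
a=load('t0');b=load('s0')
def proj(c,P):
    T=np.linalg.inv(np.array(c['world_from_camera'])); p=T[:3,:3]@np.asarray(P,float)+T[:3,3]; p=np.array([p[0],-p[1],-p[2]])
    K=np.array([[c['fx'],0,c['cx']],[0,c['fy'],c['cy']],[0,0,1]])
    return cv2.projectPoints(p.reshape(1,3),np.zeros(3),np.zeros(3),K,np.array(c['dist_coeffs'],float))[0].ravel()
tp=lambda u,v:(a,np.array([u/4+200-.4,v/4+125-.4])); sp=lambda u,v:(b,np.array([u/3.7+200-.4,v/3.7+140-.4]))
f,bk=60.,129.7
s15,c15=np.sin(np.radians(15)),np.cos(np.radians(15))
RL=lambda yaw:R.from_euler('z',yaw).as_matrix()@R.from_euler('y',-np.radians(15)).as_matrix()
def lid(p,x,y,z=0): return RL(p[2])@np.array([x,y,z])+[p[0],p[1],94.8]
bx=lambda p,x,y,z:R.from_euler('z',p[2]).as_matrix()@np.array([x,y,z])+[p[0],p[1],0]
E
python3 - <<'E'
from fit import *
obs=[(tp(27,127),(130,130,bk)),(tp(343,28),(130,-130,bk)),(tp(440,352),(-130,-130,f)),(tp(130,450),(-130,130,f)),
 (sp(55,160),(-130,130,f)),(sp(497,152),(130,-130,bk)),(sp(320,25),(130,130,bk)),(sp(213,297),(-130,-130,f))]
fun=lambda p:np.concatenate([proj(o[0],bx(p,*P))-o[1] for o,P in obs])
r=least_squares(fun,[560,-30,.3],x_scale=[1,1,.01]); print('box',r.x.round(3)); print(r.fun.reshape(-1,2).round(2).tolist())
p=r.x
# spot by ray/plane
n=RL(p[2])[:,2];o=np.array([p[0],p[1],94.8])
for nm,(c,uv) in dict(yt=tp(303,170),ys=sp(348,169),wt=tp(157,217),ws=sp(269,107)).items():
    T=np.array(c['world_from_camera']);d=T[:3,:3]@ray(c,*uv);P=T[:3,3]+d*(n@(o-T[:3,3]))/(n@d); print(nm,P.round(1),(RL(p[2]).T@(P-o)).round(1))
# hasp angle: end tip
tip=lambda q:lid(p,-45-78*np.cos(q),0,7+78*np.sin(q))
for q in np.arange(1.4,2.21,.1): print(round(q,1),((proj(a,tip(q))+.4-[200,125])*4).round(),((proj(b,tip(q))+.4-[200,140])*3.7).round())
# gauge & decoys tops
for nm,z,t,s in [('gauge',146,(706,320),(284,358)),('br1',144,(575,361),(204,283)),('br2',144,(707,451),(130,375)),('pink',144,(603,490),(68,312))]:
    c,u=tp(*t);P=ptz(c,*u,z);c,u=sp(*s);Q=ptz(c,*u,z);print(nm,P.round(1),Q.round(1), pt(a,*tp(*t)[1]).round(1))
c,u=sp(284,456);print('flange/rim ctr side',ptz(c,*u,70))
for n_,q in [('L',(235,455)),('R',(326,478)),('bl',(245,553)),('br',(322,548))]:
    c,u=sp(*q);print(n_,ptz(c,*u,66 if len(n_)==1 else 4).round(1))
for uv in [(276,166),(240,180),(250,150),(225,195)]: print(pt(a,*uv).round(1),(RL(p[2]).T@(pt(a,*uv)-o)).round(1))
E
```

```text
box [5.71234e+02 1.43020e+01 2.81000e-01]
[[-0.89, -0.6], [-0.38, -0.82], [0.21, -0.35], [-0.09, 0.03], [0.3, -0.35], [0.3, -1.12], [0.0, -0.28], [-1.76, 3.56]]
yt [622.9 -41.  104. ] [ 35.5 -67.5  -0. ]
ys [621.6 -38.9 103.8] [ 34.8 -65.1   0. ]
wt [588.9  74.5 103.8] [34.9 52.9  0. ]
ws [587.8  77.  103.7] [34.5 55.6  0. ]
1.4 [263. 320.] [185. 101.]
1.5 [260. 310.] [193.  96.]
1.6 [257. 300.] [202.  91.]
1.7 [254. 289.] [210.  88.]
1.8 [250. 279.] [219.  85.]
1.9 [247. 269.] [228.  83.]
2.0 [244. 260.] [236.  82.]
2.1 [241. 251.] [244.  82.]
2.2 [238. 242.] [253.  83.]
gauge [ 488.1 -335.3  146. ] [ 487.2 -334.   146. ] [ 488.2 -335.5  145. ]
br1 [ 460.8 -236.8  144. ] [ 458.6 -236.8  144. ] [ 460.9 -236.9  143. ]
br2 [ 391.5 -329.3  144. ] [ 390.5 -329.   144. ] [ 391.5 -329.1  144.5]
pink [ 365.6 -251.4  144. ] [ 364.5 -252.4  144. ] [ 365.5 -251.1  145.4]
flange/rim ctr side [ 489.36046695 -336.66816168   70.        ]
L [ 460. -324.   66.]
R [ 511.1 -359.5   66. ]
bl [ 461.7 -350.3    4. ]
br [ 512.5 -356.6    4. ]
[625.9 -43.1 105.9] [ 38.2 -70.3   1.3]
[585.   70.9 104.3] [30.4 50.6  1.7]
[675.4  36.5 123.7] [110.1  -7.6   0.4]
[540.6 119.8  93.9] [ -0.3 109.9  -0.8]
```

```bash
cat >> fit.py <<'E'
p=np.array([571.3,14.0,.281]); L=RL(p[2]); N=L[:,2]
Rt=np.column_stack([L[:,0],-L[:,1],-L[:,2]])   # tool x = lid x, y=-lid y
Q=wxyz(Rt)
E
python3 - <<'E'
from fit import *
close_gripper(30)
tcp=lambda x,z,y=0:lid(p,x,y,z+22).tolist()   # fingertip pos -> TCP
for x,z in[(25,160),(20,52),(-25,7)]: print(inverse_kinematics(tcp(x,z),Q))
move_pose(tcp(25,130),Q); print(state()['clock'])
move_l(tcp(25,52),Q,200)
c=lambda q:(-45-(64-19*q/1.5)*np.cos(q)+(11*np.sin(q)+2.5)*np.sin(q), 7+(64-19*q/1.5)*np.sin(q)+(11*np.sin(q)+2.5)*np.cos(q))
move_l(tcp(*c(1.5)),Q,100); print(state()['clock'],state()['force'])
for q in [1.2,.9,.6,.35,.2]: move_l(tcp(*c(q)),Q,80)
x,z=c(0); print('f',state()['force'])
print(move_l(tcp(x,z-6),Q,30,contact_N=12)); s=state(); print(s['clock'],s['force'],(L.T@(np.array(s['eef_pos'])-[p[0],p[1],94.8])).round(1))
hold(.2)
move_l(tcp(x,60),Q,200)
move_l(tcp(x,160),Q,300); print(state()['clock'])
snap('side','s1');snap('top','t1'); big('s1',210,140,310,240,6,'s1b')
E
```

```text
[-0.0307622   0.00782805 -0.38998316  0.92327555  0.07947284  2.83981007]
[-0.01642488  0.12110938 -0.51960171  0.6792942   0.0759222   2.85374282]
[-0.03650679  0.12646347 -0.65714305  0.53792755  0.08089122  2.83422539]
3.1
4.3917 [-0.5248873   0.14731516  0.12947236]
f [ 0.77540361 -0.07228567 -0.94177038]
True
6.7083 [-7.15824792 -0.08848521 15.20902259] [-107.    -0.2   31.4]
7.8
```

View pics/s1b.png

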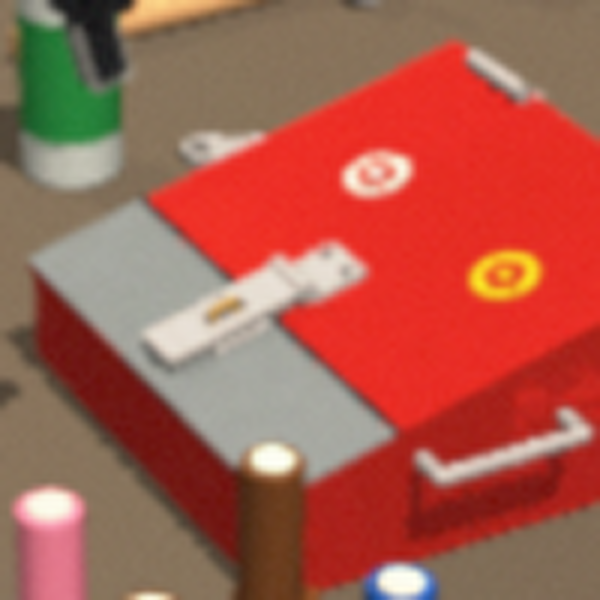

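The hasp lies flat, with the staple showing through its slot (crop 225,310). The fingertip stopped at 9.4 mm above the plane, which matches the strap's top face. Now the gauge.

Run:
```python
from fit import *
g=np.array([487.8,-335.0])
best=None
for k in (0,np.pi):
    t=np.radians(51)+k; y=np.array([np.cos(t),np.sin(t),0]); z=np.array([0,0,-1.]); M=np.column_stack([np.cross(y,z),y,z])
    j=inverse_kinematics([*g,250],wxyz(M)); print(j)
    if j is not None and (best is None or abs(j[5])<abs(best[0])): best=(j[5],M)
q=wxyz(best[1])
move_l([500,-60,270],None,350)
open_gripper()
move_pose([*g,250],q)
print(move_l([*g,113],q,150,contact_N=8),state()['clock'])
close_gripper(50); s=state(); print(s['finger_gap'],s['grasp_force'],s['force'],s['eef_pos'])
move_l([*g,113+90],q,120); s=state(); print(s['clock'],s['finger_gap'],s['grasp_force'],s['force'])
snap('side','s2');snap('top','t2'); 
im=cv2.imread('pics/s2.png')[150:300,200:350]; it=cv2.imread('pics/t2.png')[140:290,300:450]
cv2.imwrite('pics/m2.png',cv2.resize(np.hstack([im,it]),None,fx=2.66,fy=2.66,interpolation=cv2.INTER_CUBIC))
```

```text
[-0.60178255  0.29914378 -0.07412564  1.1975269   0.          0.07889586]
[-0.60178255  0.29914378 -0.07412564  1.1975269   0.         -3.0626968 ]
False 12.375
27.141454383545895 48.94664168357849 [-1.45565937  0.54109353  4.25453452] [ 487.89911761 -335.20537083  113.44351621]
13.8417 26.851897165402743 49.19806659221649 [ 0.60381196  0.77304562 -1.64559988]
```

View pics/m2.png

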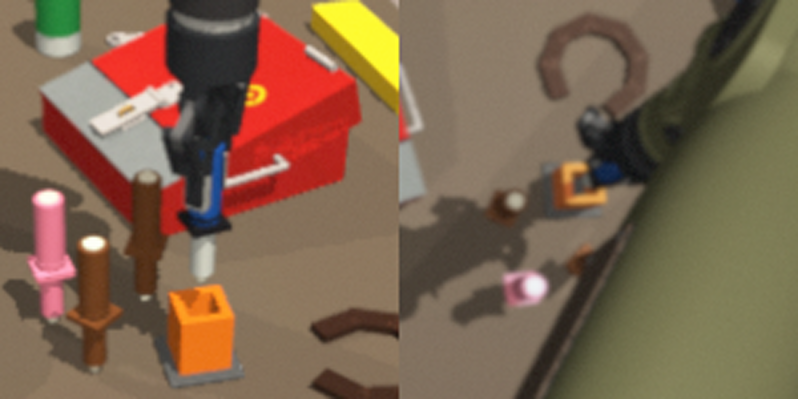

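Run:
```python
from fit import *
b=load('s2'); s=state(); e=np.array(s['eef_pos']); print(e)
x0,y0,S=250,215,12
im=cv2.resize(cv2.imread('pics/s2.png')[215:263,250:310],None,fx=S,fy=S,interpolation=cv2.INTER_CUBIC)
for z in (92,106,156,162,190):
    u=proj(b,[e[0],e[1],z]); print(z,u.round(1)); w=((u+.5-[x0,y0])*S).astype(int); cv2.circle(im,tuple(int(i) for i in w),4,(0,255,0),-1)
cv2.imwrite('pics/s2c.png',im)
# barrel rows: bright-ness centroid
c=b['color'].astype(int)
for v in range(236,258):
    row=c[v,262:292]; print(v,[int(k) for k in row.mean(1)])
```

```text
[ 487.17105461 -334.53419025  201.75924968]
92 [275.6 255.1]
106 [275.8 250.4]
156 [276.6 232.9]
162 [276.7 230.8]
190 [277.1 220.6]
236 [80, 79, 82, 80, 80, 87, 82, 75, 52, 32, 29, 34, 35, 37, 35, 35, 35, 30, 31, 32, 36, 40, 50, 60, 70, 100, 112, 112, 113, 113]
237 [76, 79, 85, 85, 88, 101, 103, 103, 86, 54, 31, 30, 32, 34, 33, 33, 36, 40, 52, 61, 66, 87, 96, 101, 103, 108, 112, 112, 112, 112]
238 [62, 79, 98, 104, 105, 109, 112, 111, 105, 80, 47, 39, 38, 49, 62, 76, 85, 102, 104, 101, 103, 106, 110, 111, 111, 113, 113, 113, 112, 113]
239 [59, 89, 107, 111, 111, 111, 111, 113, 111, 102, 83, 75, 83, 111, 130, 134, 131, 129, 121, 112, 111, 113, 112, 112, 112, 113, 111, 112, 113, 112]
240 [64, 96, 111, 112, 114, 114, 111, 112, 111, 110, 113, 120, 129, 142, 152, 154, 149, 138, 122, 112, 113, 113, 112, 111, 115, 111, 112, 114, 112, 112]
241 [75, 101, 110, 113, 112, 113, 112, 113, 112, 111, 121, 134, 141, 150, 159, 178, 182, 155, 125, 114, 113, 113, 111, 112, 113, 112, 113, 112, 111, 112]
242 [81, 104, 112, 112, 113, 113, 113, 113, 113, 113, 124, 135, 143, 154, 178, 193, 195, 179, 151, 12
[... 1676 characters left out ...]
 198, 196, 172, 144, 124, 119, 118, 118, 121, 119, 121, 119, 119, 118, 118, 121]
254 [120, 119, 119, 120, 119, 120, 119, 118, 120, 119, 122, 131, 154, 173, 173, 154, 133, 122, 119, 121, 119, 119, 118, 121, 119, 120, 120, 119, 119, 121]
255 [121, 120, 119, 119, 120, 120, 119, 118, 121, 119, 118, 122, 144, 160, 156, 132, 120, 119, 119, 120, 121, 119, 120, 117, 119, 119, 119, 120, 119, 120]
256 [119, 119, 119, 118, 119, 121, 119, 119, 118, 121, 118, 120, 125, 130, 124, 120, 122, 124, 125, 125, 123, 120, 120, 120, 120, 118, 119, 120, 121, 120]
257 [114, 114, 116, 119, 120, 120, 119, 119, 118, 118, 120, 125, 126, 130, 133, 136, 142, 144, 147, 149, 145, 131, 120, 118, 120, 121, 119, 119, 117, 119]
```

View pics/s2c.png

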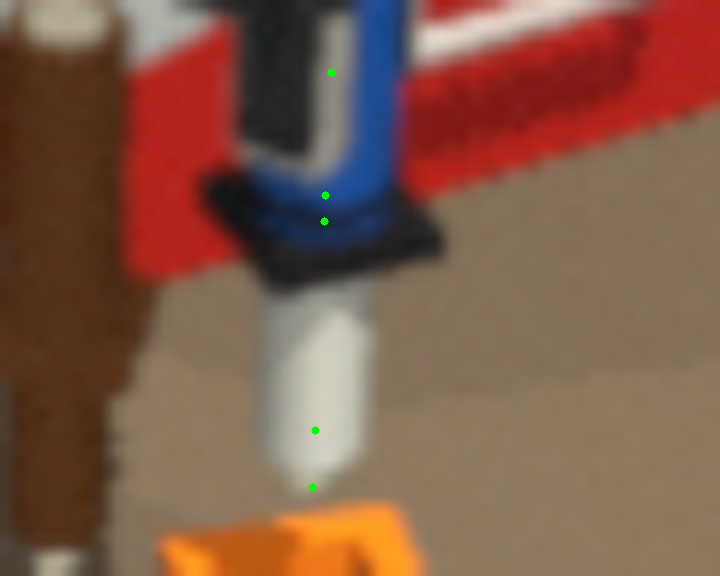

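The measured nose and barrel match the projected vertical axis to about 1 px, so the gauge is held straight. Moving to hover over the spot.

```bash
cat >> fit.py <<'E'
Rf=np.column_stack([-L[:,0],L[:,1],-L[:,2]]); Qf=wxyz(Rf)
spot=np.array([622.3,-40.,104.])
def rel(off=111.4):
    s=state(); M=R.from_quat(np.roll(s['ee_rot'],-1)).as_matrix(); t=np.array(s['eef_pos'])+M[:,2]*off
    return (L.T@(t-spot)).round(2), np.degrees(np.arccos(-M[:,2]@N)).round(2), s
E
python3 - <<'E'
from fit import *
move_l([487,-334,300],None,250)
h=lambda d:(spot+N*(111.4+d)).tolist()
print(inverse_kinematics(h(30),Qf))
move_pose(h(60),Qf); move_l(h(8),Qf,120); hold(.4)
r=rel(); print(r[0],r[1],r[2]['force'],r[2]['finger_gap'],r[2]['clock'])
b=snap('side','s3');t=snap('top','t3')
for c,n in((b,'side'),(t,'top')):
    for d in(0,8,22,72): print(n,d,proj(c,spot+N*d).round(1))
x0,y0=255,140
im=cv2.resize(cv2.imread('pics/s3.png')[140:200,255:330],None,fx=10,fy=10,interpolation=cv2.INTER_CUBIC)
for d,k in((0,(0,0,0)),(8,(0,255,0)),(22,(0,255,0)),(72,(0,255,0))):
    u=(proj(b,spot+N*d)+.5-[x0,y0])*10; cv2.circle(im,(int(u[0]),int(u[1])),3,k,-1)
cv2.imwrite('pics/s3c.png',im)
E
```

```text
[-0.14077662  0.10974018 -0.36466339  0.85662842  0.10615513 -0.40897735]
[ 0.37 -0.11  8.46] 0.04 [-0.22060203  0.72153172 -2.24292378] 26.938257630278162 16.6083
side 0 [294.  185.4]
side 8 [293.5 183.2]
side 22 [292.7 179.4]
side 72 [289.8 165.4]
top 0 [275.  167.3]
top 8 [275.3 167.3]
top 22 [275.6 167.3]
top 72 [277.1 167.2]
```

View pics/s3c.png

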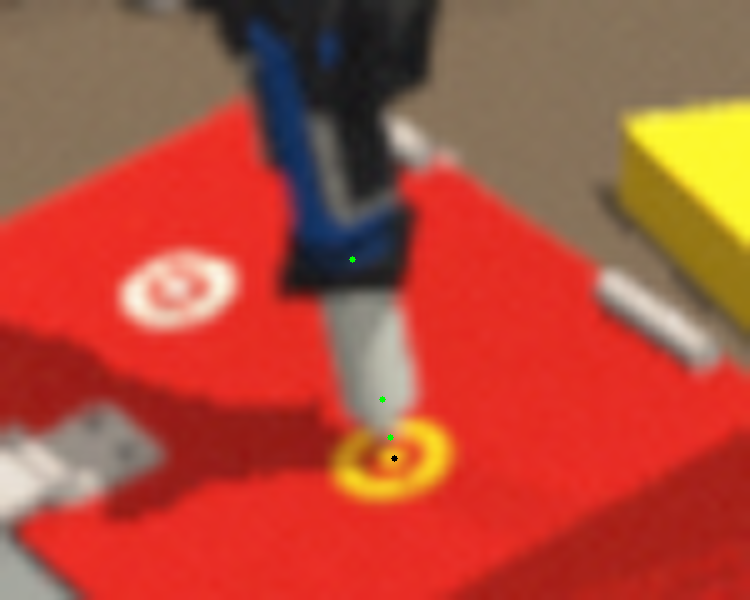

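The nose is over the ring (tip near crop 388,437, ring centre 392,459). The barrel may lean a little compared with the predicted axis, so I'll measure that at subpixel level, using the lift picture as a check.

```bash
cat > tilt.py <<'E'
from fit import *
def axis_fit(tag,M,tcp,yaxis,rows,u0,u1,off=97.4):
    """fit tilt (deg) about yaxis through grasp point & shift along tool x; M tool rot"""
    c=load(tag); im=c['color'].astype(float); cam=np.array(c['world_from_camera'])[:3,3]
    obs=[]
    for v in rows:
        row=cv2.GaussianBlur(im[v:v+1],(3,1),.8)[0,u0:u1]; bgL=row[:3].mean(0); bgR=row[-3:].mean(0)
        dL=np.abs(np.diff(row,axis=0)).sum(1); k=len(dL)//2
        def pk(d,o):
            i=int(np.argmax(d)); s=slice(max(0,i-1),i+2); w=d[s]; return o+(np.arange(len(d))[s]*w).sum()/w.sum()+.5
        obs.append((v,u0+pk(dL[:k],0),u0+pk(dL[k:],k)))
    obs=np.array(obs)
    def edges(x):
        A=R.from_rotvec(np.radians(x[0])*yaxis).as_matrix(); zt=A@M[:,2]; g=tcp+3*M[:,2]+x[1]*M[:,0]+x[2]*M[:,1]
        out=[]
        for sgn in(-1,1):
            P=[]
            for d in(20,92-0): 
                pass
            for d in np.linspace(off-3-49,off-3-1,6):
                a=g+zt*d; s=np.cross(a-cam,zt); s/=np.linalg.norm(s); P.append((proj(c,a+11*s),proj(c,a-11*s)))
            P=np.array(P); e=P.min(1) if sgn<0 else P.max(1); 
            idx=np.array([p_[np.argmin(p_[:,0])] if sgn<0 else p_[np.argmax(p_[:,0])] for p_ in P])
            out.append(np.polyfit(idx[:,1],idx[:,0],1))
        return out
    f=lambda x:np.concatenate([np.polyval(e,obs[:,0])-obs[:,i+1] for i,e in enumerate(edges([x[0],x[1],0]))])
    r=least_squares(f,[0,0.],loss='soft_l1'); sd=np.sqrt(np.diag(np.linalg.inv(r.jac.T@r.jac)))*np.std(r.fun)
    print(tag,'tilt deg',r.x[0].round(2),'shift x',r.x[1].round(2),'sd',sd.round(2),'rms',np.std(r.fun).round(2)); print(f([0,0]).reshape(2,-1).round(2).tolist())
E
python3 - <<'E'
from tilt import *
t=np.radians(51); y=np.array([np.cos(t),np.sin(t),0]); z=np.array([0,0,-1.]); M=np.column_stack([np.cross(y,z),y,z])
axis_fit('s2',M,np.array([487.2,-334.5,201.8]),M[:,1],range(243,252),266,288)
s=state(); M=R.from_quat(np.roll(s['ee_rot'],-1)).as_matrix()
axis_fit('s3',M,np.array(s['eef_pos']),M[:,1],range(170,180),283,302)
E
```

```text
s2 tilt deg -0.61 shift x 0.03 sd [14.21 20.78] rms 1.52
[[-3.2, -3.02, -2.12, -1.35, -1.41, -1.41, -1.47, -1.46, -1.5], [0.5, 1.13, 1.12, 1.08, 1.02, 0.99, 0.98, 0.95, 0.93]]
s3 tilt deg -0.4 shift x 1.0 sd [0.57 0.76] rms 0.15
[[0.26, 0.4, -0.03, 0.07, 0.23, 0.29, 0.43, -0.03, 0.09, 0.22], [0.22, 0.2, -0.13, 0.0, 0.13, 0.2, 0.26, -0.11, 0.05, 0.23]]
```

Tilt is -0.4 ± 0.6°, so the gauge is square, and its position agrees to about 0.3 mm. Now pressing gently.

Run:
```python
from fit import *
h=lambda d:(spot+N*(111.4+d)-L[:,0]*.35).tolist()
def F():
    f=[]
    for _ in range(8): hold(.05); f.append(np.array(state()['force'])@N)
    return np.mean(f),np.std(f)
f0=F(); print('bias',f0)
print(move_l(h(-6),Qf,8,contact_N=1.6))
r=rel();f=F(); print(r[0],f[0]-f0[0],f[1],r[2]['clock'])
d=rel()[0][2]
cmd=None
for i in range(14):
    f=F()[0]-f0[0]
    if i==0: cmd=rel()[0][2]-.4
    print(round(cmd,2),rel()[0],round(f,2))
    if f>2.8 or cmd<-9: break
    cmd-=min(1.2,max(.25,(3-f)/.4*.7)); move_l(h(cmd),Qf,8)
r=rel();print(r[0],r[1],r[2]['finger_gap'],r[2]['grasp_force'],r[2]['clock'])
```

```text
bias (np.float64(-1.375861420260751), np.float64(0.484723671097724))
True
[-0.75  0.12 -1.99] 1.9461184478735167 0.22471959276194453 18.25
-2.8 [-1.7   0.44 -2.4 ] 1.9
-4.0 [-0.7   0.23 -4.11] 2.32
-5.19 [-0.38  0.01 -5.2 ] 3.14
[-0.38  0.01 -5.2 ] 0.0 26.655020337868176 49.58497166633606 20.55
```

Run:
```python
from tilt import *
hold(1); f=[]
for _ in range(15): hold(.05); f.append(np.array(state()['force'])@N)
r=rel(); print(r[0],r[1],np.mean(f)+1.376,np.std(f),r[2]['clock'])
snap('side','s4'); s=r[2]; M=R.from_quat(np.roll(s['ee_rot'],-1)).as_matrix()
axis_fit('s4',M,np.array(s['eef_pos']),M[:,1],range(173,182),283,302)
big('s4',210,125,330,215,6,'s4b')
```

```text
[-0.38  0.04 -5.23] 0.0 3.1885669180100704 0.616274515765818 22.3
s4 tilt deg -1.05 shift x 2.51 sd [3.56 4.56] rms 0.73
[[3.49, 0.15, 0.28, 0.42, 0.55, 0.68, 0.25, 0.39, 0.53], [-0.08, 0.04, 0.16, 0.33, 0.43, 0.49, 0.1, 0.22, 0.37]]
```

View pics/s4b.png

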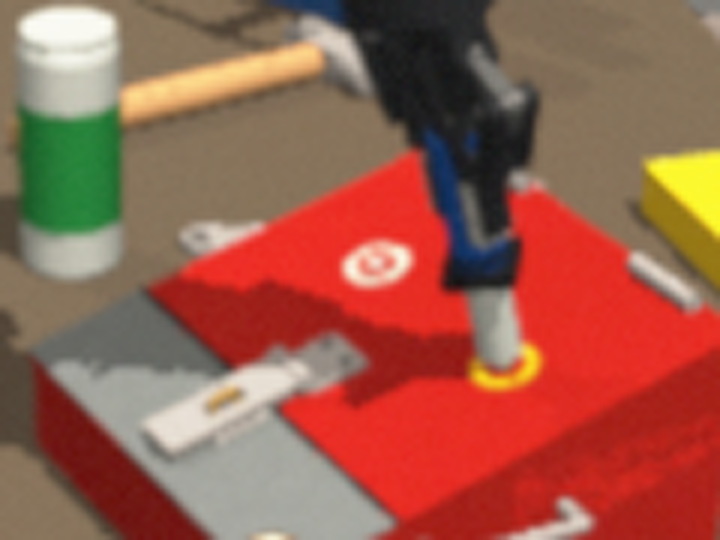

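The nose sits inside the yellow ring (crop 503,366), the hasp is flat, and the push is about 3.1 N at about 5.2 mm.

```bash
python3 -c "
from plant import *
print(sign_off())"
```

```text
the job is handed in; nothing more can be done
None
```

The job is handed in: the hasp is fully down over the staple, and the gauge is held square on the yellow ringed spot with its nose pressed in about 5.2 mm (about 3.1 N), at 22 s on the clock; nothing else was touched as far as the pictures show.

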